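# Flash-cure the wooden satellite: snap the door shut, start, pull it open again

## Robot

A 6-joint arm with a two-finger parallel gripper is mounted at the origin on the work surface. World frame = base frame: x ahead of the robot, y to its left, z up, the work surface at z = 0. Lengths are in m, angles in rad, forces in N, time in s.
With the tool pointing down it reaches from about 0.3 to 0.775 m from the base axis. Payload 14.6 kg.
Tool frame: the origin (TCP) lies on the centre line of the jaws, within the pads' length; the fingertips stand robot.finger_overhang ahead of it and the grasp point (between the pads) lies 5 mm behind it (robot.finger_overhang is the distance from the TCP to the fingertips, in m); z points along the fingers, y is the direction in which the jaws open and shut (so a half turn about z gives the same grasp; the last joint's range is limited). The gripper opens to 94 mm and grips with 3 to 60 N. Pads are 16 mm wide; open, the fingers measure 119 mm over their backs; the gripper's body (75 mm by 177 mm) begins 78 mm behind the grasp point.
Start: joints at [-1.297, 0.3, 1.521, -0, 1.321, -0.067], TCP at [0.184, -0.518, 0.219] pointing down, gripper open.
Joint ranges: [-3.03, 3.03], [-0.79, 2.21], [0.23, 2.52], [-1.04, 4.18], [0, 3.07], [-2.55, 2.55]. Speed limits (rad/s): [2.22, 2.22, 2.57, 3.14, 3.14, 3.14].

## Interface

Orientations are given as [roll, pitch, yaw] about the fixed x, y, z axes, in that order (R = Rz(yaw) Ry(pitch) Rx(roll)).
In Python, from station import robot gives the robot as it stands. The module is installed in compiled form; this text tells all that it offers.
- The arm moves only by the tool drive_tool, never from a script. Its arguments are lists of equal length, an entry for each row: "translation": the shift along the tool's x, y, z each as a share of 100 mm, from -1 to 1, a list of three; "twist": the turn, a rotation vector about the tool's x, y, z each as a share of pi rad, from -1 to 1, a list of three. A call has 1 to 10 rows; each row is the pose to reach, as a shift and turn from the pose commanded when the call began, along the tool's axes at that moment, turning the shorter way round; what a row does not reach only later rows make up. A row lasts 1/12 s, in which the tool goes at most 41.7 mm and 7.16 degrees, less where a joint would pass 70% of its speed; a pose out of reach is approached as far as the arm can. A call with a number of a shift or a turn outside -1 to 1 is refused whole. A call with a gripper value outside its range is refused whole. "fingers" is the opening, from 0 (shut) to 1 (fully open), set as the call begins (left out, the last holds). The fingers move at their own pace and stop on an object; "newtons" is the grip in N (left out, the last holds). Time passes only in rows, so rows that repeat a pose let the fingers close. It gives the time, the measured TCP pose, the force and the opening at its end, in the units of the state.
- robot.observe(): the state, without advancing time (a new reading comes with each control period).
- robot.capture(name): name is "scene" or "top"; returns a dict with "pixels" (420x560x3 uint8, red, green, blue), "fx", "fy", "cx", "cy" (pixels), "eye" and "rotation" of the camera in the world. Camera axes: x right, y up, looking along -z (the intrinsics and any distortion apply to the point x, -y, -z); pixel columns grow to the right and rows downward; lengths in m; the calibration is good to about 2 mm. A picture is of the moment at which its call begins. There is no depth.
- robot.hand_in(): hands the job in, once; it reports no verdict.
The state is a dict: "t": time; "qpos": joint angles; "qvel": joint speeds; "joint_efforts": joint torques, N m; "eef_pos": TCP position; "orientation": TCP orientation; "wrist_force": force on the tool from outside, world axes, zero at the start; "torque": the same for the moment, N m; "grip_width": finger opening in m.
Only numpy, scipy, OpenCV 4.12 (cv2) and the standard library are available. Lean on these libraries where they do the work, as an engineer would, in place of code of your own. Each camera call takes 0.05 s, during which the arm holds its last target.

## Task

The wooden satellite stands ready in the UV curing box on the bench, and the box's door is ajar. Push the door shut until its sprung roller catch snaps and holds it by itself, press the green start button on top right down, then pull the door back out through the catch and leave it standing wide open (well past 60 degrees). Don't slam or force the door, and leave the satellite and the things on the bench where they are.

Things in the scene. Friction and masses are not known exactly. Their poses are not given: they have to be found in the camera images.
- chamber: UV curing box of cream sheet steel, fixed to the bench, 260 mm deep and wide, 240 mm high, amber roof window. Origin: centre of its underside, on the bench. Axes: x from front to back (the door fills the front, at x = -130 mm), y across the front towards the door's free edge (hinge at -y), z up.
- door (a joint): Opening angle of the door, rad. 0: flush with the box's front; positive: free edge swung out; 1.57: square to the box; end stop 1.75. Opens counter-clockwise seen from above. Held by the catch it rests somewhere between -0.04 and 0.04. The hinge is a little stiff: an open door stays where left. Faster than 1 rad/s inwards between 0.2 and 0.09 rad counts as slamming.
- door_hinge (a point): Point on the door's vertical hinge axis, level with the handle bar, 209 mm above the bench; in the box's frame 127 mm in front of its centre and 117 mm to the -y side. Its axes turn with the door: x into the box, y along the door to the free edge, z up. The door is 230 mm wide, 204 mm high, 12 mm thick; its top edge is 227 mm above the bench.
- door_handle (a point): Middle of the level steel bar handle: 11 mm thick, 90 mm long along the door's y, 35 mm in front of the door's face (clear gap 29 mm), on 8 mm posts 38 mm either side of the middle. 172 mm from the hinge axis along the door, 209 mm above the bench, 31 mm below the box's top. Push and pull forces are quoted at this bar; leaning on the shut door with over 15 N counts as forcing it.
- door_strike (a point): Spear-shaped steel strike on the door's inner face, 213 mm from the hinge axis and 183 mm above the bench. It enters the roller catch as the door shuts. Pushing it in takes about 10 N (at the handle bar), felt from 11 mm of bar travel before it is home; the snap comes 3 mm before home; pulling it out again takes about 7 N.
- plunger_tip (a point): Tip, when free, of a white sprung interlock plunger (10 mm thick, 1.5 N) low in the door jamb inside the box. It pushes a door that is not caught back out to 0.08 rad or more.
- start (a joint): Travel of the green start button (m): 0 up, 0.006 fully down (about 4 N); it counts as pressed beyond 0.004 and springs back.
- start_top (a point): Centre of the upper face of the round green start button (30 mm across, in a black collar) on the rear half of the box's roof, 258 mm above the bench. It is pressed straight down.
- satellite: Wooden cube satellite, 100 x 100 x 110 mm, plywood panels in black edge rails, about 0.8 kg, standing loose inside the box. Origin: centre of its underside.
- resin: Small amber bottle of resin, 36 mm across, 85 mm high, standing on the bench. Origin: centre of its underside.
- panel: Square plywood satellite panel lying on the bench, 100 x 100 x 8 mm with two black edge strips. Origin: centre of its underside.
- driver: Screwdriver with a grey handle lying on the bench, 170 mm long along its own x (handle to -x).
- catch: Fixed base plate, under the box's roof, of the double roller catch. The catch body with its two sprung rollers and a hard back plate (end stop of the strike) is clamped in slots on it, up to 8 mm deeper or shallower, unseen from outside: where the strike is home must be felt. Contact force in the catch: 20 N at rest shut (mostly the rollers' nip), 32 N when the bar is leaned on with 15 N.

How it is judged:
By the outcome, as a careful person would: the job done as asked, in the order asked, and still so for the second after the job is handed in, with the robot touching nothing.
It also fails if it takes over 67 s, if anything falls off the work surface, if the arm or the gripper's body presses on something with over 40 N, if the wrist force passes 120 N, or if a joint passes its speed limit or range.

## Working session

There is one attempt and no reset: what is moved stays moved. The work goes in short steps, Python scripts to look and compute and a tool call to move; the robot and the scene stay as the last step left them, time stands still between calls to the robot, and variables do not carry over. Pictures are saved under pics/ and viewed, and the job is handed in when it is done.

Besides the shell and the picture viewer there is one more tool, called after ">>>" in YAML: its name, and indented under it one key for each argument. drive_tool: Moves the arm, as the interface text tells. Shift numbers are shares of 100 mm and turn numbers shares of pi rad, none past 1 either way. Its arguments: {"type":"object","properties":{"translation":{"type":"array","items":{"type":"array","items":{"type":"number"}}},"twist":{"type":"array","items":{"type":"array","items":{"type":"number"}}},"fingers":{"type":"number"},"newtons":{"type":"number"}},"required":["translation","twist"]}

```bash
mkdir -p pics; ls
python3 - <<'E'
from station import robot
import cv2,json
s=robot.observe()
print(s); print(robot.finger_overhang)
for n in("scene","top"):
    c=robot.capture(n); cv2.imwrite(f"pics/{n}0.png",c["pixels"][:,:,::-1])
    print({k:v for k,v in c.items() if k!="pixels"})
E
```

```text
pics
{'t': 0.0, 'qpos': array([-1.29664565e+00,  3.00454452e-01,  1.52164899e+00, -1.51969619e-05,
        1.32072350e+00, -6.66044448e-02]), 'qvel': array([-0.00068439,  0.00120766,  0.00065167,  0.00058477, -0.00054167,
        0.00020485]), 'joint_efforts': array([ 9.37603181e-04, -5.31809020e+01, -3.52734375e+01,  7.08449632e-02,
        2.43866479e-02, -7.94778293e-05]), 'eef_pos': array([ 0.18372456, -0.51810855,  0.21886674]), 'orientation': array([-3.14036013e+00, -6.74609860e-05,  3.40758846e-01]), 'wrist_force': array([ 1.01966717, -0.75144448,  0.26021409]), 'torque': array([ 0.00172432, -0.03362412,  0.00989594]), 'grip_width': 0.09368258555112896}
0.014
{'fx': 444.88387023993033, 'fy': 444.88387023993033, 'cx': 277.57061881581643, 'cy': 205.85792111915762, 'eye': array([ 0.70429923, -0.87413883,  1.05503194]), 'rotation': array([ 0.78592099, -0.01591894,  0.21725194])}
{'fx': 522.8975017740794, 'fy': 522.8975017740794, 'cx': 278.1863419001729, 'cy': 203.0196383267556, 'eye': array([ 0.37762403, -0.04447724,  1.63363836]), 'rotation': array([ 0.08875953,  0.01426877, -1.55963797])}
```

View pics/scene0.png

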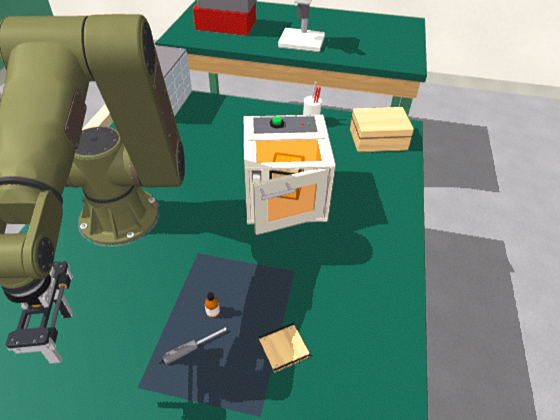

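View pics/top0.png

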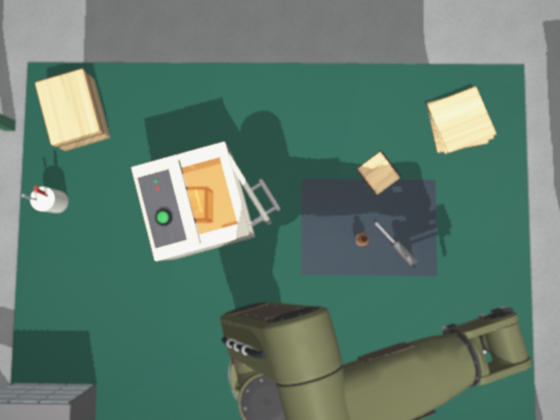

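Run:
```python
import cv2
a=cv2.imread("pics/scene0.png")[100:245,225:350]; cv2.imwrite("pics/s0z.png",cv2.resize(a,None,fx=4.1,fy=4.1,interpolation=cv2.INTER_CUBIC))
a=cv2.imread("pics/top0.png")[130:270,120:290]; cv2.imwrite("pics/t0z.png",cv2.resize(a,None,fx=4.2,fy=4.2,interpolation=cv2.INTER_CUBIC))
```

```text
(no output)
```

View pics/s0z.png

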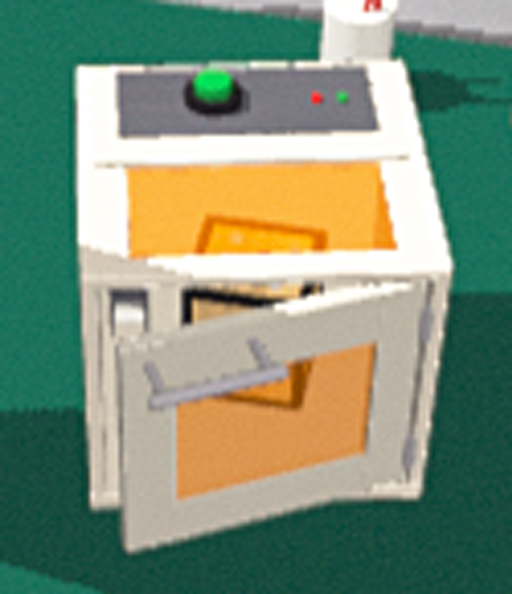

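View pics/t0z.png

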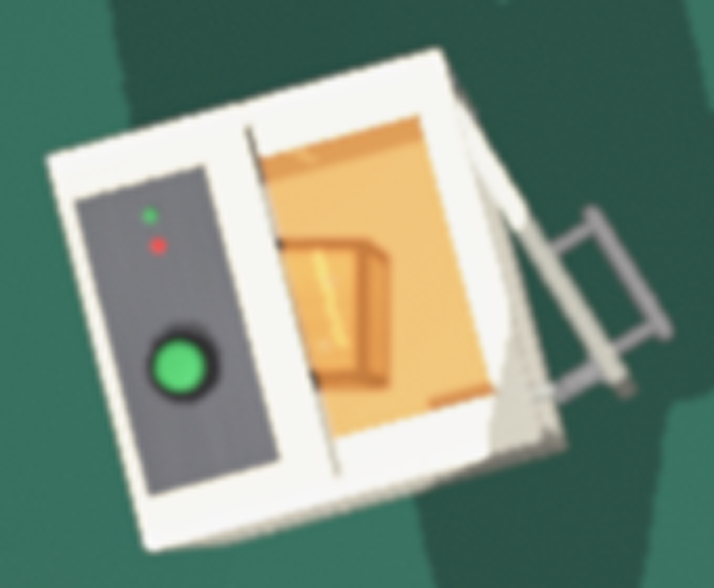

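```bash
cat > h.py <<'E'
import numpy as np
from scipy.spatial.transform import Rotation as R
C={'scene':dict(f=444.88387,cx=277.57062,cy=205.85792,eye=[0.70429923,-0.87413883,1.05503194],r=[0.78592099,-0.01591894,0.21725194]),
'top':dict(f=522.8975,cx=278.18634,cy=203.01964,eye=[0.37762403,-0.04447724,1.63363836],r=[0.08875953,0.01426877,-1.55963797])}
def ray(c,u,v):
    c=C[c]; d=R.from_euler('xyz',c['r']).apply([(u-c['cx'])/c['f'],-(v-c['cy'])/c['f'],-1]); return np.array(c['eye']),d
def onz(c,u,v,z):
    e,d=ray(c,u,v); return e+d*(z-e[2])/d[2]
def proj(c,p):
    c=C[c]; q=R.from_euler('xyz',c['r']).inv().apply(np.array(p)-c['eye']); return c['cx']+c['f']*q[0]/-q[2], c['cy']-c['f']*q[1]/-q[2]
E
python3 - <<'E'
from h import *
import cv2
np.set_printoptions(precision=4,suppress=True)
Z=lambda x,y:(120+(x+.5)/4.2-.5,130+(y+.5)/4.2-.5)
S=lambda x,y:(225+(x+.5)/4.1-.5,100+(y+.5)/4.1-.5)
tc=[onz('top',*Z(*p),.24) for p in [(45,157),(438,47),(560,437),(147,552)]]
print('top corners',np.array(tc)); print(np.linalg.norm(np.diff(np.array(tc+tc[:1]),axis=0),axis=1))
sc=[onz('scene',*S(*p),.24) for p in [(77,66),(403,61),(450,265),(80,274)]]
print('scene corners BLfree, BRhinge, FRhinge, FLfree',np.array(sc)); print(np.linalg.norm(np.diff(np.array(sc+sc[:1]),axis=0),axis=1))
print('btn',onz('top',*Z(180,366),.258),onz('scene',*S(212,82),.258))
print('handle top',onz('top',*Z(593,212),.212),onz('top',*Z(663,332),.212))
print('handle scene',onz('scene',*S(155,400),.209),onz('scene',*S(282,372),.209))
E
```

```text
top corners [[0.5952 0.3776 0.24  ]
 [0.6691 0.1257 0.24  ]
 [0.4188 0.0431 0.24  ]
 [0.3433 0.3036 0.24  ]]
[0.2625 0.2636 0.2712 0.2626]
scene corners BLfree, BRhinge, FRhinge, FLfree [[0.344  0.304  0.24  ]
 [0.5943 0.3729 0.24  ]
 [0.6633 0.1281 0.24  ]
 [0.4146 0.0581 0.24  ]]
[0.2597 0.2544 0.2584 0.2558]
btn [0.4603 0.282  0.258 ] [0.4582 0.2817 0.258 ]
handle top [0.5665 0.0256 0.212 ] [ 0.4884 -0.021   0.212 ]
handle scene [ 0.4872 -0.0208  0.209 ] [0.5647 0.0259 0.209 ]
```

```bash
cat >> h.py <<'E'
np.set_printoptions(precision=4,suppress=True)
from math import *
top=np.array([[.5952,.3776],[.6691,.1257],[.3433,.3036]])
sc=np.array([[.5943,.3729],[.6633,.1281],[.344,.304],[.4146,.0581]])
lt=[(.13,-.13),(-.13,-.13),(.13,.13)]; ls=[(.13,-.13),(-.13,-.13),(.13,.13),(-.13,.13)]
L=np.array(lt+ls); W=np.vstack([top,sc])
lc=L-L.mean(0); wc=W-W.mean(0)
BY=atan2((lc[:,0]*wc[:,1]-lc[:,1]*wc[:,0]).sum(),(lc*wc).sum())
rot=lambda a:np.array([[cos(a),-sin(a)],[sin(a),cos(a)]])
BC=W.mean(0)-rot(BY)@L.mean(0)
HINGE=BC+rot(BY)@np.array([-.127,-.117])
def handle(th,off=None):
    # bar centre: door face; x offset of bar in door frame
    return HINGE+rot(BY+th)@np.array([XO if off is None else off,.172])
XO=-.038
def plan(pos,yaw,s=None):
    from station import robot
    s=s or robot.observe()
    Rc=R.from_euler('xyz',s['orientation'])
    d=Rc.inv().apply(np.array(pos)-s['eef_pos'])/.1
    t=(Rc.inv()*R.from_euler('xyz',[pi,0,yaw])).as_rotvec()/pi
    print('trans',d.round(3),'twist',t.round(4))
E
python3 - <<'E'
from h import *
print(BC,BY,HINGE); print(W-(BC+(rot(BY)@L.T).T))
a=np.array([.5656,.0257]);b=np.array([.4878,-.0209]); m=(a+b)/2
for p in(a,b,m): print(rot(BY).T@(p-HINGE), np.linalg.norm(p-HINGE))
d=b-a; th=atan2(d[1],d[0])-BY-pi/2; th=(th+pi)%(2*pi)-pi; print('theta',th, 'door frame',rot(BY+th).T@(m-HINGE))
E
```

```text
[0.5049 0.2156] 1.8487494762903822 [0.6523 0.1256]
[[ 0.0009  0.0013]
 [ 0.0035 -0.0006]
 [-0.0009 -0.0014]
 [ 0.     -0.0034]
 [-0.0023  0.0018]
 [-0.0002 -0.001 ]
 [-0.001   0.0032]]
[-0.0723  0.1108] 0.13225850064715167
[-0.0957  0.1984] 0.22025948853265473
[-0.084   0.1546] 0.175918096400142
theta 0.26170992126732884 door frame [-0.0412  0.171 ]
```

Run:
```python
from h import *
plan([.527,.002,.30],.54)
```

```text
trans [ 4.974 -3.756 -0.806] twist [-0.0003 -0.     -0.0634]
```

>>> drive_tool:
  translation:
    - [1, -0.75, -0.8]
    - [1, -0.75, -0.8]
    - [1, -0.75, -0.8]
    - [1, -0.75, -0.8]
  twist:
    - [0, 0, 0]
    - [0, 0, 0]
    - [0, 0, 0]
    - [0, 0, 0]
  fingers: 0.29
  newtons: 25

```text
t: 0.43
eef_pos: [0.2543, -0.4122, 0.3017]
orientation: [3.14, -0.001, 0.342]
wrist_force: [0.5, -1.0, 0.4]
grip_width: 0.0711
```

>>> drive_tool:
  translation:
    - [1, -0.75, 0]
    - [1, -0.75, 0]
    - [1, -0.75, 0]
    - [1, -0.75, 0]
  twist:
    - [0, 0, 0]
    - [0, 0, 0]
    - [0, 0, 0]
    - [0, 0, 0]

```text
t: 0.77
eef_pos: [0.3248, -0.3056, 0.2997]
orientation: [-3.141, -0.001, 0.346]
wrist_force: [-0.3, 0.1, -0.2]
grip_width: 0.0443
```

>>> drive_tool:
  translation:
    - [1, -0.75, 0]
    - [1, -0.75, 0]
    - [1, -0.75, 0]
    - [1, -0.75, 0]
  twist:
    - [0, 0, 0]
    - [0, 0, 0]
    - [0, 0, 0]
    - [0, 0, 0]

```text
t: 1.1
eef_pos: [0.3938, -0.2014, 0.2993]
orientation: [-3.141, -0.001, 0.346]
wrist_force: [-0.1, -0.4, -0.1]
grip_width: 0.0274
```

>>> drive_tool:
  translation:
    - [1, -0.75, 0]
    - [1, -0.75, 0]
    - [1, -0.75, 0]
    - [1, -0.75, 0]
  twist:
    - [0, 0, 0]
    - [0, 0, 0]
    - [0, 0, 0]
    - [0, 0, 0]

```text
t: 1.43
eef_pos: [0.4627, -0.0976, 0.2989]
orientation: [-3.14, 0.0, 0.345]
wrist_force: [0.2, 0.5, -0.8]
grip_width: 0.0277
```

Run:
```python
from h import *
plan([.527,.002,.30],.54)
```

```text
trans [ 0.942 -0.719 -0.01 ] twist [-0.0004 -0.     -0.0619]
```

>>> drive_tool:
  translation:
    - [0.94, -0.72, 0]
    - [0.94, -0.72, 0]
    - [0.94, -0.72, 0]
    - [0.94, -0.72, 0]
    - [0.94, -0.72, 0]
    - [0.94, -0.72, 0]
  twist:
    - [0, 0, -0.062]
    - [0, 0, -0.062]
    - [0, 0, -0.062]
    - [0, 0, -0.062]
    - [0, 0, -0.062]
    - [0, 0, -0.062]

```text
t: 1.93
eef_pos: [0.5248, -0.0035, 0.2991]
orientation: [-3.141, 0.001, 0.535]
wrist_force: [0.4, 0.0, -0.4]
grip_width: 0.0273
```

Run:
```python
from h import *
from station import robot
import cv2
plan([.527,.002,.204],.54)
for n in("scene","top"):
    c=robot.capture(n)["pixels"][:,:,::-1]; u,v=map(int,proj(n,[.527,.002,.25]))
    cv2.imwrite(f"pics/{n}1.png",cv2.resize(c[max(v-70,0):v+70,u-70:u+70],None,fx=4,fy=4,interpolation=cv2.INTER_CUBIC))
```

```text
trans [ 0.048 -0.035  0.951] twist [-0.0001  0.0002 -0.0015]
```

View pics/scene1.png

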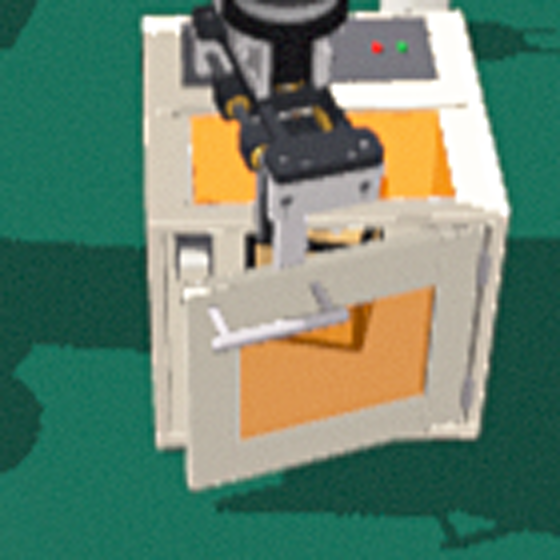

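View pics/top1.png

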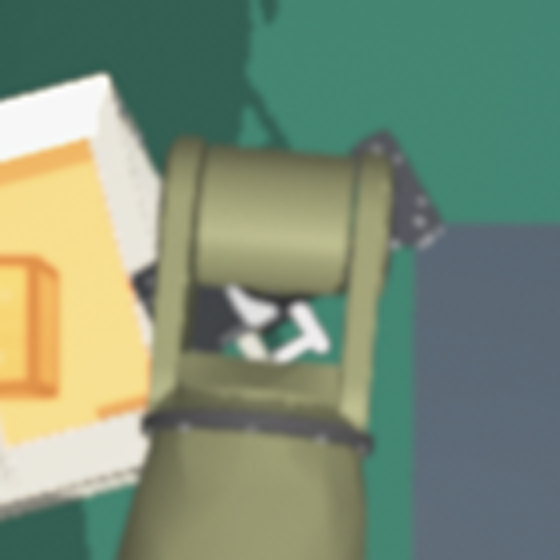

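>>> drive_tool:
  translation:
    - [0.04, -0.03, 0.2]
    - [0.04, -0.03, 0.4]
    - [0.04, -0.03, 0.55]
    - [0.04, -0.03, 0.65]
    - [0.04, -0.03, 0.72]
    - [0.04, -0.03, 0.78]
    - [0.04, -0.03, 0.78]
  twist:
    - [0, 0, 0]
    - [0, 0, 0]
    - [0, 0, 0]
    - [0, 0, 0]
    - [0, 0, 0]
    - [0, 0, 0]
    - [0, 0, 0]

```text
t: 2.62
eef_pos: [0.5268, 0.0016, 0.2209]
orientation: [-3.141, 0.001, 0.535]
wrist_force: [-0.6, -0.1, -0.4]
grip_width: 0.027
```

>>> drive_tool:
  translation:
    - [0, 0, 0.08]
    - [0, 0, 0.16]
    - [0, 0, 0.17]
    - [0, 0, 0.17]
  twist:
    - [0, 0, 0]
    - [0, 0, 0]
    - [0, 0, 0]
    - [0, 0, 0]

```text
t: 2.95
eef_pos: [0.5268, 0.002, 0.2039]
orientation: [-3.141, 0.001, 0.536]
wrist_force: [-0.2, 0.5, 0.7]
grip_width: 0.027
```

>>> drive_tool:
  translation:
    - [0, 0, 0]
    - [0, 0, 0]
    - [0, 0, 0]
    - [0, 0, 0]
    - [0, 0, 0]
  twist:
    - [0, 0, 0]
    - [0, 0, 0]
    - [0, 0, 0]
    - [0, 0, 0]
    - [0, 0, 0]
  fingers: 0
  newtons: 20

```text
t: 3.37
eef_pos: [0.5271, 0.0021, 0.2047]
orientation: [3.141, -0.001, 0.536]
wrist_force: [-0.3, 0.6, 2.3]
grip_width: 0.0104
```

```bash
cat >> h.py <<'E'
def arc(ds):
    for d in ds:
        v=(rot(d)-np.eye(2))@np.array([-.172,.038]); print(round(d,3),(v/.1).round(3),round(d/pi,4))
E
python3 - <<'E'
from h import *
arc([.02,.04,.06,.08,.1,.12,.14])
E
```

```text
0.02 [-0.007 -0.034] 0.0064
0.04 [-0.014 -0.069] 0.0127
0.06 [-0.02  -0.104] 0.0191
0.08 [-0.025 -0.139] 0.0255
0.1 [-0.029 -0.174] 0.0318
0.12 [-0.033 -0.209] 0.0382
0.14 [-0.036 -0.244] 0.0446
```

>>> drive_tool:
  translation:
    - [-0.007, -0.034, 0]
    - [-0.014, -0.069, 0]
    - [-0.02, -0.104, 0]
    - [-0.025, -0.139, 0]
    - [-0.029, -0.174, 0]
    - [-0.033, -0.209, 0]
    - [-0.036, -0.244, 0]
    - [-0.036, -0.244, 0]
  twist:
    - [0, 0, 0.006]
    - [0, 0, 0.013]
    - [0, 0, 0.019]
    - [0, 0, 0.025]
    - [0, 0, 0.032]
    - [0, 0, 0.038]
    - [0, 0, 0.045]
    - [0, 0, 0.045]

```text
t: 4.03
eef_pos: [0.5108, 0.0215, 0.2047]
orientation: [3.142, 0.001, 0.392]
wrist_force: [-4.6, -1.6, 4.7]
grip_width: 0.0099
```

Run:
```python
from h import *
from station import robot
s=robot.observe();print(s['wrist_force'],s['torque'],s['eef_pos'],s['orientation'])
v=rot(BY).T@(s['eef_pos'][:2]-HINGE);print(v, atan2(-v[0],v[1])-atan2(.038,.172), np.hypot(*v), s['orientation'][2]-(BY-pi/2))
```

```text
[-4.5753 -1.567   4.6703] [-0.2845  0.8069  0.1549] [0.5108 0.0215 0.2047] [3.1415 0.0007 0.3922]
[-0.0613  0.1646] 0.13910582100992994 0.1756844360215785 0.11422334543953516
```

>>> drive_tool:
  translation:
    - [-0.012, -0.018, 0]
    - [-0.014, -0.035, 0]
    - [-0.016, -0.052, 0]
    - [-0.016, -0.052, 0]
  twist:
    - [0, 0, 0.003]
    - [0, 0, 0.006]
    - [0, 0, 0.01]
    - [0, 0, 0.01]

```text
t: 4.37
eef_pos: [0.5078, 0.0256, 0.2047]
orientation: [3.142, -0.0, 0.361]
wrist_force: [-1.5, 0.1, 4.9]
grip_width: 0.0104
```

```bash
cat >> h.py <<'E'
def st():
    from station import robot
    s=robot.observe(); y=s['orientation'][2]; f=s['wrist_force']
    v=rot(BY).T@(s['eef_pos'][:2]-HINGE)
    print('t',s['t'],'pos',s['eef_pos'],'yaw',round(y,4),'f_out',round(f[0]*sin(y)-f[1]*cos(y),2),'f_x',round(f[0]*cos(y)+f[1]*sin(y),2),'fz',round(f[2],2),'th_pos',round(atan2(-v[0],v[1])-atan2(.038,.172),4),'th_yaw',round(y-BY+pi/2,4),'w',s['grip_width'])
E
python3 -c "
from h import *
st()"
```

```text
t 4.3667 pos [0.5078 0.0256 0.2047] yaw 0.3613 f_out -0.61 f_x -1.38 fz 4.9 th_pos 0.1097 th_yaw 0.0833 w 0.010385608434543567
```

>>> drive_tool:
  translation:
    - [-0.003, -0.017, 0]
    - [-0.005, -0.034, 0]
    - [-0.005, -0.034, 0]
  twist:
    - [0, 0, 0.003]
    - [0, 0, 0.006]
    - [0, 0, 0.006]

```text
t: 4.62
eef_pos: [0.506, 0.0283, 0.2047]
orientation: [3.141, 0.0, 0.343]
wrist_force: [-2.4, -1.7, 6.0]
grip_width: 0.0101
```

```bash
python3 -c "
from h import *
st()"
```

```text
t 4.6167 pos [0.506  0.0283 0.2047] yaw 0.3425 f_out 0.85 f_x -2.81 fz 6.0 th_pos 0.0914 th_yaw 0.0646 w 0.010084924881179777
```

>>> drive_tool:
  translation:
    - [-0.003, -0.017, 0]
    - [-0.005, -0.034, 0]
    - [-0.005, -0.034, 0]
  twist:
    - [0, 0, 0.003]
    - [0, 0, 0.006]
    - [0, 0, 0.006]

```text
t: 4.87
eef_pos: [0.5042, 0.0312, 0.2047]
orientation: [3.141, 0.001, 0.324]
wrist_force: [-4.4, -2.7, 7.5]
grip_width: 0.0105
```

```bash
python3 -c "
from h import *
st()"
```

```text
t 4.8667 pos [0.5042 0.0312 0.2047] yaw 0.3235 f_out 1.13 f_x -5.07 fz 7.45 th_pos 0.0724 th_yaw 0.0456 w 0.010470917947478108
```

>>> drive_tool:
  translation:
    - [-0.01, -0.01, -0.005]
    - [-0.015, -0.02, -0.01]
    - [-0.015, -0.02, -0.01]
  twist:
    - [0, 0, 0.002]
    - [0, 0, 0.004]
    - [0, 0, 0.004]

```text
t: 5.12
eef_pos: [0.5027, 0.0332, 0.2048]
orientation: [-3.141, -0.001, 0.311]
wrist_force: [6.0, 1.5, -4.6]
grip_width: 0.0104
```

```bash
python3 -c "
from h import *
st()"
```

```text
t 5.1167 pos [0.5027 0.0332 0.2048] yaw 0.3113 f_out 0.44 f_x 6.13 fz -4.58 th_pos 0.0578 th_yaw 0.0333 w 0.010396562247981534
```

>>> drive_tool:
  translation:
    - [-0.002, -0.01, 0]
    - [-0.005, -0.02, 0]
    - [-0.005, -0.02, 0]
  twist:
    - [0, 0, 0.002]
    - [0, 0, 0.004]
    - [0, 0, 0.004]

```text
t: 5.37
eef_pos: [0.502, 0.0344, 0.2048]
orientation: [3.141, -0.001, 0.299]
wrist_force: [9.3, -2.9, -6.3]
grip_width: 0.0104
```

```bash
python3 -c "
from h import *
st()"
```

```text
t 5.3667 pos [0.502  0.0344 0.2048] yaw 0.2986 f_out 5.47 f_x 8.04 fz -6.3 th_pos 0.0503 th_yaw 0.0206 w 0.010390981941995807
```

>>> drive_tool:
  translation:
    - [0.005, -0.01, 0.005]
    - [0.005, -0.02, 0.005]
    - [0.005, -0.02, 0.005]
  twist:
    - [0, 0, 0.002]
    - [0, 0, 0.004]
    - [0, 0, 0.004]

```text
t: 5.62
eef_pos: [0.5014, 0.0356, 0.2047]
orientation: [3.139, 0.001, 0.286]
wrist_force: [1.9, -9.3, 0.6]
grip_width: 0.0104
```

```bash
python3 -c "
from h import *
st()"
```

```text
t 5.6167 pos [0.5014 0.0356 0.2047] yaw 0.2857 f_out 9.5 f_x -0.76 fz 0.65 th_pos 0.0423 th_yaw 0.0078 w 0.010381597478034368
```

>>> drive_tool:
  translation:
    - [-0.002, -0.01, 0]
    - [-0.003, -0.02, 0]
    - [-0.003, -0.02, 0]
  twist:
    - [0, 0, 0.002]
    - [0, 0, 0.004]
    - [0, 0, 0.004]

```text
t: 5.87
eef_pos: [0.5005, 0.0373, 0.2047]
orientation: [3.139, 0.001, 0.273]
wrist_force: [0.6, -10.3, 0.8]
grip_width: 0.0102
```

```bash
python3 -c "
from h import *
st()"
```

```text
t 5.8667 pos [0.5005 0.0373 0.2047] yaw 0.273 f_out 10.05 f_x -2.16 fz 0.79 th_pos 0.0315 th_yaw -0.0049 w 0.010214532052494282
```

>>> drive_tool:
  translation:
    - [-0.002, -0.01, 0]
    - [-0.003, -0.018, 0]
    - [-0.003, -0.018, 0]
  twist:
    - [0, 0, 0.001]
    - [0, 0, 0.002]
    - [0, 0, 0.002]

```text
t: 6.12
eef_pos: [0.4994, 0.0392, 0.2047]
orientation: [3.14, 0.001, 0.267]
wrist_force: [-2.0, -7.7, 1.9]
grip_width: 0.0108
```

```bash
python3 -c "
from h import *
st()"
```

```text
t 6.1167 pos [0.4994 0.0392 0.2047] yaw 0.267 f_out 6.91 f_x -3.99 fz 1.95 th_pos 0.0189 th_yaw -0.0109 w 0.010823976561181262
```

>>> drive_tool:
  translation:
    - [-0.002, -0.008, 0]
    - [-0.003, -0.015, 0]
    - [-0.003, -0.015, 0]
  twist:
    - [0, 0, 0.001]
    - [0, 0, 0.002]
    - [0, 0, 0.002]

```text
t: 6.37
eef_pos: [0.4984, 0.041, 0.2048]
orientation: [3.141, 0.002, 0.261]
wrist_force: [-4.3, -4.5, 4.5]
grip_width: 0.0107
```

```bash
python3 -c "
from h import *
st()"
```

```text
t 6.3667 pos [0.4984 0.041  0.2048] yaw 0.2609 f_out 3.25 f_x -5.29 fz 4.52 th_pos 0.0075 th_yaw -0.0171 w 0.010662187641598127
```

>>> drive_tool:
  translation:
    - [-0.006, -0.006, -0.003]
    - [-0.006, -0.012, -0.003]
    - [-0.006, -0.012, -0.003]
  twist:
    - [0, 0, 0.001]
    - [0, 0, 0.002]
    - [0, 0, 0.002]

```text
t: 6.62
eef_pos: [0.4975, 0.0427, 0.2048]
orientation: [-3.141, 0.002, 0.255]
wrist_force: [-5.6, 0.6, -1.0]
grip_width: 0.0103
```

```bash
python3 -c "
from h import *
st()"
```

```text
t 6.6167 pos [0.4975 0.0427 0.2048] yaw 0.2554 f_out -2.01 f_x -5.27 fz -1.04 th_pos -0.0035 th_yaw -0.0226 w 0.01034586947540534
```

>>> drive_tool:
  translation:
    - [-0.002, -0.01, 0]
    - [-0.002, -0.01, 0]
  twist:
    - [0, 0, 0.002]
    - [0, 0, 0.002]

```text
t: 6.78
eef_pos: [0.4974, 0.0429, 0.2048]
orientation: [3.141, 0.002, 0.249]
wrist_force: [-3.3, -5.5, -2.5]
grip_width: 0.0105
```

```bash
python3 -c "
from h import *
st()"
```

```text
t 6.7833 pos [0.4974 0.0429 0.2048] yaw 0.2489 f_out 4.5 f_x -4.55 fz -2.49 th_pos -0.0052 th_yaw -0.0291 w 0.010489194032078408
```

>>> drive_tool:
  translation:
    - [0, -0.003, 0]
    - [0, -0.003, 0]
    - [0, 0.002, 0]
    - [0, 0.002, 0]
    - [0, 0.002, 0]
    - [0, 0.002, 0]
  twist:
    - [0, 0, 0]
    - [0, 0, 0]
    - [0, 0, 0]
    - [0, 0, 0]
    - [0, 0, 0]
    - [0, 0, 0]
  fingers: 0.29

```text
t: 7.28
eef_pos: [0.4979, 0.0432, 0.2053]
orientation: [-3.142, -0.0, 0.25]
wrist_force: [-0.4, -0.2, 0.1]
grip_width: 0.0272
```

>>> drive_tool:
  translation:
    - [0, 0, -0.2]
    - [0, 0, -0.5]
    - [0, 0, -0.9]
    - [0, 0, -1]
    - [0, 0, -1]
  twist:
    - [0, 0, 0]
    - [0, 0, 0]
    - [0, 0, 0]
    - [0, 0, 0]
    - [0, 0, 0]

```text
t: 7.7
eef_pos: [0.4986, 0.0432, 0.3084]
orientation: [3.14, -0.006, 0.25]
wrist_force: [0.5, 0.3, -0.5]
grip_width: 0.027
```

Run:
```python
from h import *
from station import robot
import cv2
st()
plan([.459,.282,.305],.26)
for n in("scene","top"):
    c=robot.capture(n)["pixels"][:,:,::-1]; u,v=map(int,proj(n,[.527,.08,.22]))
    cv2.imwrite(f"pics/{n}2.png",cv2.resize(c[max(v-70,0):v+70,u-70:u+70],None,fx=4,fy=4,interpolation=cv2.INTER_CUBIC))
```

```text
t 7.7 pos [0.4986 0.0432 0.3084] yaw 0.2497 f_out -0.22 f_x 0.53 fz -0.49 th_pos -0.0033 th_yaw -0.0282 w 0.02699552358026503
trans [ 0.206 -2.412  0.032] twist [ 0.0004 -0.0018 -0.0033]
```

View pics/scene2.png

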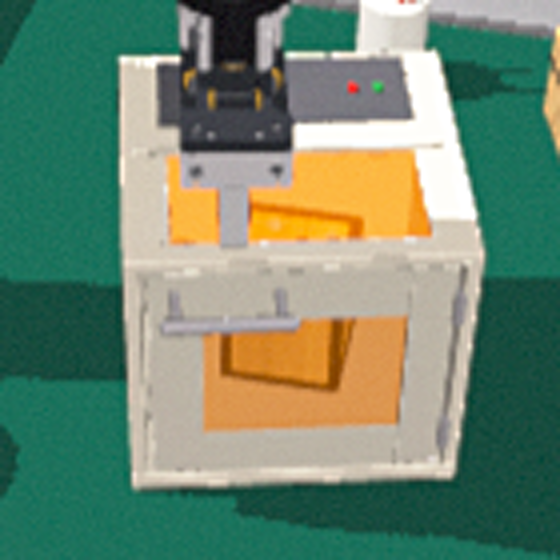

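View pics/top2.png

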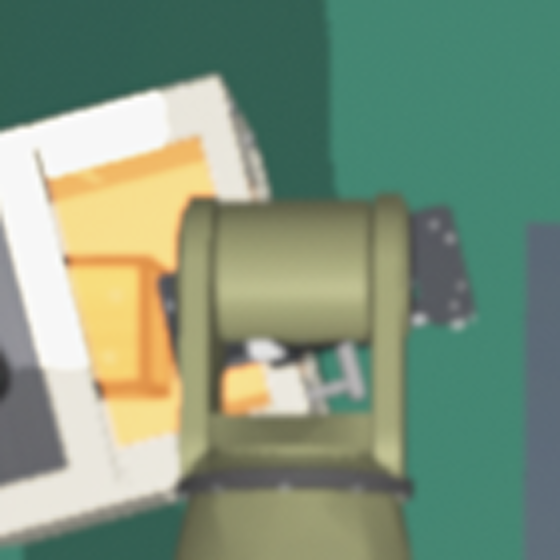

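>>> drive_tool:
  translation:
    - [0.07, -0.8, 0]
    - [0.07, -0.8, 0]
    - [0.07, -0.8, 0]
  twist:
    - [0, 0, 0]
    - [0, 0, 0]
    - [0, 0, 0]
  fingers: 0

```text
t: 8.05
eef_pos: [0.4834, 0.1267, 0.3034]
orientation: [-3.14, 0.003, 0.253]
wrist_force: [0.3, 0.1, 0.8]
grip_width: 0.0108
```

>>> drive_tool:
  translation:
    - [0.07, -0.8, 0]
    - [0.07, -0.8, 0]
    - [0.07, -0.8, 0]
  twist:
    - [0, 0, 0]
    - [0, 0, 0]
    - [0, 0, 0]

```text
t: 8.3
eef_pos: [0.4703, 0.2059, 0.3034]
orientation: [-3.141, 0.003, 0.254]
wrist_force: [-0.7, -0.2, 0.3]
grip_width: 0.0008
```

>>> drive_tool:
  translation:
    - [0.07, -0.8, 0]
    - [0.07, -0.8, 0]
    - [0.07, -0.8, 0]
    - [0.07, -0.8, 0]
  twist:
    - [0, 0, 0]
    - [0, 0, 0]
    - [0, 0, 0]
    - [0, 0, 0]

```text
t: 8.63
eef_pos: [0.4582, 0.2818, 0.3034]
orientation: [3.141, 0.003, 0.252]
wrist_force: [0.7, -0.8, 0.4]
grip_width: 0.0007
```

Run:
```python
from h import *
from station import robot
import cv2
st()
plan([.459,.282,.274],.25)
for n in("scene","top"):
    c=robot.capture(n)["pixels"][:,:,::-1]; u,v=map(int,proj(n,[.459,.282,.258]))
    cv2.imwrite(f"pics/{n}3.png",cv2.resize(c[max(v-70,0):v+70,u-70:u+70],None,fx=4,fy=4,interpolation=cv2.INTER_CUBIC))
```

```text
t 8.6333 pos [0.4582 0.2818 0.3034] yaw 0.2524 f_out 0.96 f_x 0.5 fz 0.4 th_pos -1.1731 th_yaw -0.0255 w 0.0007280857152764813
trans [ 0.009 -0.     0.294] twist [0.0002 0.0009 0.0008]
```

View pics/scene3.png

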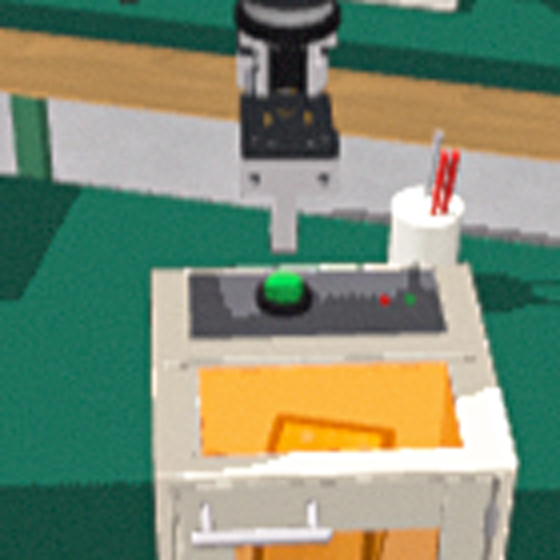

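>>> drive_tool:
  translation:
    - [0.005, 0, 0.15]
    - [0.005, 0, 0.27]
    - [0.005, 0, 0.3]
    - [0.005, 0, 0.32]
    - [0.005, 0, 0.34]
    - [0.005, 0, 0.34]
  twist:
    - [0, 0, 0]
    - [0, 0, 0]
    - [0, 0, 0]
    - [0, 0, 0]
    - [0, 0, 0]
    - [0, 0, 0]

```text
t: 9.23
eef_pos: [0.4597, 0.2804, 0.2717]
orientation: [3.141, -0.001, 0.249]
wrist_force: [-0.7, -2.4, 3.2]
grip_width: 0.0007
```

>>> drive_tool:
  translation:
    - [0, 0, 0.015]
    - [0, 0, 0.03]
    - [0, 0, 0.03]
  twist:
    - [0, 0, 0]
    - [0, 0, 0]
    - [0, 0, 0]

```text
t: 9.48
eef_pos: [0.4597, 0.2808, 0.2701]
orientation: [3.142, -0.003, 0.25]
wrist_force: [-3.7, -5.9, 13.2]
grip_width: 0.0005
```

Run:
```python
from h import *
from station import robot
import cv2
st()
for n in("scene",):
    c=robot.capture(n)["pixels"][:,:,::-1]; u,v=map(int,proj(n,[.459,.282,.258]))
    cv2.imwrite(f"pics/{n}4.png",cv2.resize(c[max(v-50,0):v+50,u-50:u+50],None,fx=6,fy=6,interpolation=cv2.INTER_CUBIC))
```

```text
t 9.4833 pos [0.4597 0.2808 0.2701] yaw 0.2495 f_out 4.82 f_x -5.04 fz 13.19 th_pos -1.1739 th_yaw -0.0284 w 0.0005000357778795502
```

View pics/scene4.png

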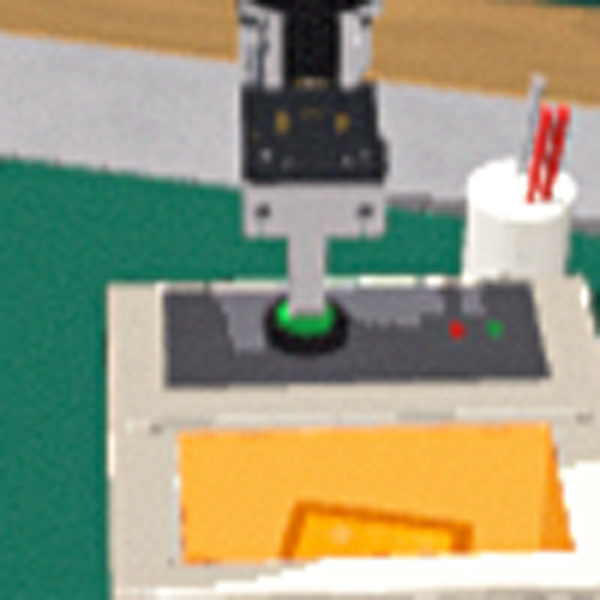

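>>> drive_tool:
  translation:
    - [0, 0, 0.01]
    - [0, 0, 0.02]
    - [0, 0, 0.02]
  twist:
    - [0, 0, 0]
    - [0, 0, 0]
    - [0, 0, 0]

```text
t: 9.78
eef_pos: [0.4598, 0.2809, 0.2697]
orientation: [-3.141, -0.005, 0.249]
wrist_force: [-6.8, -7.1, 26.9]
grip_width: 0.0005
```

>>> drive_tool:
  translation:
    - [0, 0, -0.03]
    - [0, 0, -0.03]
    - [0, 0, -0.03]
  twist:
    - [0, 0, 0]
    - [0, 0, 0]
    - [0, 0, 0]

```text
t: 10.03
eef_pos: [0.4597, 0.281, 0.2701]
orientation: [-3.141, -0.002, 0.25]
wrist_force: [0.1, -3.4, 10.1]
grip_width: 0.0007
```

>>> drive_tool:
  translation:
    - [0, 0, -0.03]
    - [0, 0, -0.03]
    - [0, 0, -0.03]
  twist:
    - [0, 0, 0]
    - [0, 0, 0]
    - [0, 0, 0]

```text
t: 10.28
eef_pos: [0.4595, 0.2811, 0.2723]
orientation: [-3.141, -0.001, 0.25]
wrist_force: [2.1, -0.2, 2.9]
grip_width: 0.0005
```

>>> drive_tool:
  translation:
    - [0, 0, -0.03]
    - [0, 0, -0.03]
    - [0, 0, -0.03]
  twist:
    - [0, 0, 0]
    - [0, 0, 0]
    - [0, 0, 0]

```text
t: 10.53
eef_pos: [0.4592, 0.2811, 0.2752]
orientation: [-3.141, 0.0, 0.25]
wrist_force: [0.5, 0.1, 1.0]
grip_width: 0.0002
```

>>> drive_tool:
  translation:
    - [0, 0, -0.2]
    - [0, 0, -0.33]
    - [0, 0, -0.33]
    - [0, 0, -0.33]
  twist:
    - [0, 0, 0]
    - [0, 0, 0]
    - [0, 0, 0]
    - [0, 0, 0]
  fingers: 0.29

```text
t: 10.87
eef_pos: [0.4592, 0.2811, 0.3079]
orientation: [-3.141, 0.0, 0.25]
wrist_force: [0.1, -0.6, -0.2]
grip_width: 0.0239
```

Run:
```python
from h import *
st()
plan([.498,.0432,.308],.27)
```

```text
t 10.8667 pos [0.4592 0.2811 0.3079] yaw 0.2499 f_out 0.61 f_x -0.08 fz -0.18 th_pos -1.1736 th_yaw -0.0281 w 0.023944995697836636
trans [-0.213  2.401 -0.002] twist [-0.0001  0.     -0.0064]
```

>>> drive_tool:
  translation:
    - [-0.07, 0.8, 0]
    - [-0.07, 0.8, 0]
    - [-0.07, 0.8, 0]
  twist:
    - [0, 0, 0]
    - [0, 0, 0]
    - [0, 0, 0]

```text
t: 11.12
eef_pos: [0.4727, 0.1975, 0.3069]
orientation: [3.141, 0.002, 0.247]
wrist_force: [0.7, -0.4, -0.8]
grip_width: 0.0275
```

>>> drive_tool:
  translation:
    - [-0.07, 0.8, 0]
    - [-0.07, 0.8, 0]
    - [-0.07, 0.8, 0]
  twist:
    - [0, 0, 0]
    - [0, 0, 0]
    - [0, 0, 0]

```text
t: 11.37
eef_pos: [0.4856, 0.1181, 0.3069]
orientation: [3.141, 0.002, 0.246]
wrist_force: [0.4, 0.3, 0.7]
grip_width: 0.0273
```

>>> drive_tool:
  translation:
    - [-0.07, 0.8, 0]
    - [-0.07, 0.8, 0]
    - [-0.07, 0.8, 0]
    - [-0.07, 0.8, 0]
    - [-0.07, 0.8, 0]
  twist:
    - [0, 0, -0.006]
    - [0, 0, -0.006]
    - [0, 0, -0.006]
    - [0, 0, -0.006]
    - [0, 0, -0.006]

```text
t: 11.78
eef_pos: [0.4981, 0.0438, 0.3074]
orientation: [-3.141, 0.001, 0.268]
wrist_force: [-0.1, 0.7, 0.1]
grip_width: 0.0272
```

Run:
```python
from h import *
st()
plan([.498,.0432,.205],.27)
```

```text
t 11.7833 pos [0.4981 0.0438 0.3074] yaw 0.2682 f_out -0.7 f_x 0.12 fz 0.08 th_pos -0.0076 th_yaw -0.0098 w 0.027203541600325707
trans [-0.001  0.006  1.024] twist [-0.0002  0.0004 -0.0006]
```

>>> drive_tool:
  translation:
    - [0, 0.005, 0.3]
    - [0, 0.005, 0.55]
    - [0, 0.005, 0.7]
    - [0, 0.005, 0.78]
    - [0, 0.005, 0.88]
    - [0, 0.005, 0.98]
    - [0, 0.005, 1]
    - [0, 0.005, 1]
  twist:
    - [0, 0, 0]
    - [0, 0, 0]
    - [0, 0, 0]
    - [0, 0, 0]
    - [0, 0, 0]
    - [0, 0, 0]
    - [0, 0, 0]
    - [0, 0, 0]

```text
t: 12.45
eef_pos: [0.4984, 0.043, 0.208]
orientation: [-3.141, 0.0, 0.269]
wrist_force: [-0.3, -0.2, -0.6]
grip_width: 0.0274
```

>>> drive_tool:
  translation:
    - [0, 0, 0]
    - [0, 0, 0]
    - [0, 0, 0]
    - [0, 0, 0]
    - [0, 0, 0]
  twist:
    - [0, 0, 0]
    - [0, 0, 0]
    - [0, 0, 0]
    - [0, 0, 0]
    - [0, 0, 0]
  fingers: 0
  newtons: 20

```text
t: 12.87
eef_pos: [0.4986, 0.043, 0.2088]
orientation: [-3.142, -0.001, 0.269]
wrist_force: [-0.3, 2.2, 4.2]
grip_width: 0.01
```

Run:
```python
from h import *
st()
arc([-.02,-.04,-.06,-.08,-.1,-.12])
```

```text
t 12.8667 pos [0.4986 0.043  0.2088] yaw 0.2686 f_out -2.22 f_x 0.34 fz 4.17 th_pos -0.0019 th_yaw -0.0094 w 0.009987963378466467
-0.02 [0.008 0.034] -0.0064
-0.04 [0.017 0.068] -0.0127
-0.06 [0.026 0.102] -0.0191
-0.08 [0.036 0.136] -0.0255
-0.1 [0.047 0.17 ] -0.0318
-0.12 [0.058 0.203] -0.0382
```

>>> drive_tool:
  translation:
    - [0.008, 0.034, 0]
    - [0.017, 0.068, 0]
    - [0.026, 0.102, 0]
    - [0.036, 0.136, 0]
    - [0.047, 0.17, 0]
    - [0.047, 0.17, 0]
  twist:
    - [0, 0, -0.006]
    - [0, 0, -0.013]
    - [0, 0, -0.019]
    - [0, 0, -0.025]
    - [0, 0, -0.032]
    - [0, 0, -0.032]
  newtons: 25

```text
t: 13.37
eef_pos: [0.5081, 0.0272, 0.2088]
orientation: [3.141, -0.001, 0.37]
wrist_force: [1.6, 1.6, 7.1]
grip_width: 0.0104
```

Run:
```python
from h import *
st()
arc([-.03*i for i in range(1,11)])
```

```text
t 13.3667 pos [0.5081 0.0272 0.2088] yaw 0.3705 f_out -0.92 f_x 2.03 fz 7.12 th_pos 0.1036 th_yaw 0.0925 w 0.010441296034197241
-0.03 [0.012 0.051] -0.0095
-0.06 [0.026 0.102] -0.0191
-0.09 [0.041 0.153] -0.0286
-0.12 [0.058 0.203] -0.0382
-0.15 [0.076 0.253] -0.0477
-0.18 [0.096 0.302] -0.0573
-0.21 [0.117 0.35 ] -0.0668
-0.24 [0.14  0.398] -0.0764
-0.27 [0.164 0.445] -0.0859
-0.3 [0.189 0.491] -0.0955
```

>>> drive_tool:
  translation:
    - [0.01, 0.051, -0.004]
    - [0.024, 0.102, -0.004]
    - [0.039, 0.153, -0.004]
    - [0.056, 0.203, -0.004]
    - [0.074, 0.253, -0.004]
    - [0.094, 0.302, -0.004]
    - [0.115, 0.35, -0.004]
    - [0.138, 0.398, -0.004]
    - [0.162, 0.445, -0.004]
    - [0.187, 0.491, -0.004]
  twist:
    - [0, 0, -0.01]
    - [0, 0, -0.019]
    - [0, 0, -0.029]
    - [0, 0, -0.038]
    - [0, 0, -0.048]
    - [0, 0, -0.057]
    - [0, 0, -0.067]
    - [0, 0, -0.076]
    - [0, 0, -0.086]
    - [0, 0, -0.095]

```text
t: 14.2
eef_pos: [0.5432, -0.011, 0.2088]
orientation: [-3.141, -0.002, 0.67]
wrist_force: [3.1, 6.7, 2.9]
grip_width: 0.0102
```

Run:
```python
from h import *
st()
```

```text
t 14.2 pos [ 0.5432 -0.011   0.2088] yaw 0.6698 f_out -3.35 f_x 6.63 fz 2.94 th_pos 0.4014 th_yaw 0.3918 w 0.010218907954099894
```

>>> drive_tool:
  translation:
    - [0.022, 0.051, 0]
    - [0.036, 0.102, 0]
    - [0.051, 0.153, 0]
    - [0.068, 0.203, 0]
    - [0.086, 0.253, 0]
    - [0.106, 0.302, 0]
    - [0.127, 0.35, 0]
    - [0.15, 0.398, 0]
    - [0.174, 0.445, 0]
    - [0.199, 0.491, 0]
  twist:
    - [0, 0, -0.01]
    - [0, 0, -0.019]
    - [0, 0, -0.029]
    - [0, 0, -0.038]
    - [0, 0, -0.048]
    - [0, 0, -0.057]
    - [0, 0, -0.067]
    - [0, 0, -0.076]
    - [0, 0, -0.086]
    - [0, 0, -0.095]

```text
t: 15.03
eef_pos: [0.5889, -0.0374, 0.2089]
orientation: [-3.141, -0.001, 0.968]
wrist_force: [-0.1, 4.7, 4.1]
grip_width: 0.0101
```

Run:
```python
from h import *
st()
```

```text
t 15.0333 pos [ 0.5889 -0.0374  0.2089] yaw 0.9682 f_out -2.73 f_x 3.77 fz 4.09 th_pos 0.7049 th_yaw 0.6902 w 0.010100975099241268
```

>>> drive_tool:
  translation:
    - [0.018, 0.051, 0]
    - [0.032, 0.102, 0]
    - [0.047, 0.153, 0]
    - [0.064, 0.203, 0]
    - [0.082, 0.253, 0]
    - [0.102, 0.302, 0]
    - [0.123, 0.35, 0]
    - [0.146, 0.398, 0]
    - [0.17, 0.445, 0]
    - [0.195, 0.491, 0]
  twist:
    - [0, 0, -0.01]
    - [0, 0, -0.019]
    - [0, 0, -0.029]
    - [0, 0, -0.038]
    - [0, 0, -0.048]
    - [0, 0, -0.057]
    - [0, 0, -0.067]
    - [0, 0, -0.076]
    - [0, 0, -0.086]
    - [0, 0, -0.095]

```text
t: 15.87
eef_pos: [0.6403, -0.049, 0.2089]
orientation: [-3.141, -0.001, 1.267]
wrist_force: [-0.7, 6.0, 5.2]
grip_width: 0.0103
```

Run:
```python
from h import *
st()
```

```text
t 15.8667 pos [ 0.6403 -0.049   0.2089] yaw 1.2668 f_out -2.49 f_x 5.51 fz 5.25 th_pos 1.0071 th_yaw 0.9889 w 0.010332180489283594
```

>>> drive_tool:
  translation:
    - [0.018, 0.051, -0.003]
    - [0.034, 0.102, -0.003]
    - [0.049, 0.153, -0.003]
    - [0.066, 0.203, -0.003]
    - [0.084, 0.253, -0.003]
    - [0.104, 0.302, -0.003]
    - [0.125, 0.35, -0.003]
    - [0.148, 0.398, -0.003]
    - [0.172, 0.445, -0.003]
    - [0.197, 0.491, -0.003]
  twist:
    - [0, 0, -0.01]
    - [0, 0, -0.019]
    - [0, 0, -0.029]
    - [0, 0, -0.038]
    - [0, 0, -0.048]
    - [0, 0, -0.057]
    - [0, 0, -0.067]
    - [0, 0, -0.076]
    - [0, 0, -0.086]
    - [0, 0, -0.095]

```text
t: 16.7
eef_pos: [0.6928, -0.0446, 0.2089]
orientation: [-3.14, -0.002, 1.566]
wrist_force: [-3.6, 6.4, 3.7]
grip_width: 0.0102
```

Run:
```python
from h import *
st()
```

```text
t 16.7 pos [ 0.6928 -0.0446  0.2089] yaw 1.5656 f_out -3.62 f_x 6.42 fz 3.74 th_pos 1.3091 th_yaw 1.2877 w 0.010160108884761621
```

>>> drive_tool:
  translation:
    - [0.018, 0.051, 0]
    - [0.034, 0.102, 0]
    - [0.049, 0.153, 0]
    - [0.064, 0.2, 0]
    - [0.064, 0.2, 0]
  twist:
    - [0, 0, -0.01]
    - [0, 0, -0.019]
    - [0, 0, -0.029]
    - [0, 0, -0.038]
    - [0, 0, -0.038]

```text
t: 17.12
eef_pos: [0.7132, -0.0384, 0.2089]
orientation: [-3.141, -0.001, 1.686]
wrist_force: [-2.3, 5.0, 4.6]
grip_width: 0.0101
```

>>> drive_tool:
  translation:
    - [0, 0, 0]
    - [0, 0, 0]
    - [0, 0, 0]
    - [0, 0, 0]
    - [0, 0, 0]
    - [0, 0, 0]
  twist:
    - [0, 0, 0]
    - [0, 0, 0]
    - [0, 0, 0]
    - [0, 0, 0]
    - [0, 0, 0]
    - [0, 0, 0]
  fingers: 0.29

```text
t: 17.62
eef_pos: [0.7129, -0.0395, 0.2089]
orientation: [-3.141, -0.0, 1.682]
wrist_force: [-0.5, -0.6, -0.0]
grip_width: 0.0275
```

>>> drive_tool:
  translation:
    - [0, 0, -0.2]
    - [0, 0, -0.5]
    - [0, 0, -0.9]
    - [0, 0, -1]
    - [0, 0, -1]
  twist:
    - [0, 0, 0]
    - [0, 0, 0]
    - [0, 0, 0]
    - [0, 0, 0]
    - [0, 0, 0]

```text
t: 18.03
eef_pos: [0.7135, -0.0394, 0.3134]
orientation: [3.135, 0.001, 1.682]
wrist_force: [0.1, 0.0, -0.1]
grip_width: 0.0272
```

>>> drive_tool:
  translation:
    - [-0.9, -0.9, 0]
    - [-0.9, -0.9, 0]
    - [-0.9, -0.9, 0]
    - [-0.9, -0.9, 0]
  twist:
    - [0, 0, 0]
    - [0, 0, 0]
    - [0, 0, 0]
    - [0, 0, 0]

```text
t: 18.37
eef_pos: [0.6301, -0.1435, 0.3082]
orientation: [-3.14, 0.0, 1.678]
wrist_force: [-0.0, -0.4, -0.5]
grip_width: 0.0271
```

>>> drive_tool:
  translation:
    - [-0.9, -0.9, 0]
    - [-0.9, -0.9, 0]
    - [-0.9, -0.9, 0]
    - [-0.9, -0.9, 0]
    - [-0.9, -0.9, 0]
  twist:
    - [0, 0, 0]
    - [0, 0, 0]
    - [0, 0, 0]
    - [0, 0, 0]
    - [0, 0, 0]

```text
t: 18.78
eef_pos: [0.5529, -0.2396, 0.3082]
orientation: [-3.141, -0.001, 1.679]
wrist_force: [-0.6, 0.5, 0.3]
grip_width: 0.0274
```

Run:
```python
from h import *
from station import robot
import cv2
st()
for n in("scene","top"): cv2.imwrite(f"pics/{n}5.png",robot.capture(n)["pixels"][:,:,::-1])
```

```text
t 18.7833 pos [ 0.5529 -0.2396  0.3082] yaw 1.6792 f_out -0.51 f_x 0.57 fz 0.31 th_pos 0.8098 th_yaw 1.4013 w 0.0274249151736705
```

View pics/scene5.png

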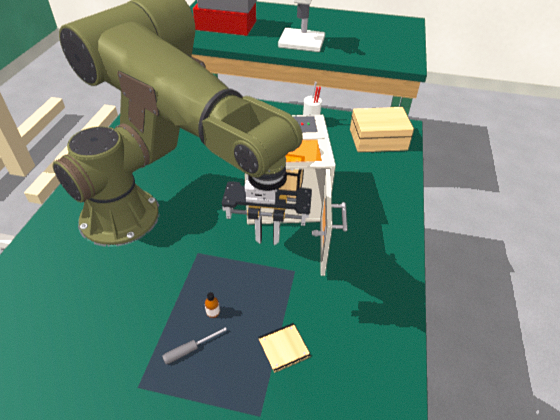

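View pics/top5.png

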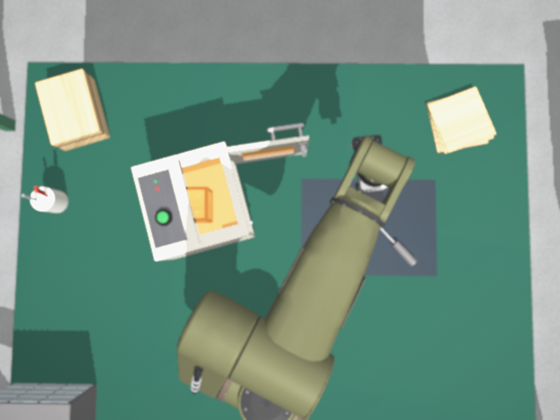

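```bash
python3 -c "
from station import robot
print(robot.hand_in())"
```

```text
the job is handed in; nothing more can be done
None
```

I shut the door through the catch, pressed the green button fully down and pulled the door open to about 1.4 rad (80°). I handed the job in at about 19 s with the gripper clear of everything.

- **Catch:** the push force peaked near 10 N and changed to about 2 N of pull-in as the catch snapped. It then met the hard stop at 4.5 N. After I let go, the pictures showed the door flush and holding by itself.
- **Button:** the press ended on a hard stop after about 6 mm of travel, and the push peaked at about 27 N there. Contact came about 4 mm higher than the nominal fingertip length predicted, so I judged the press from the force and travel readings instead.
- **Last pictures:** the door stands wide open. The satellite, bottle, panel and screwdriver show no visible movement from the first pictures; I compared them by eye only.
- **Disagreement:** my two door-angle readings, from gripper position and gripper yaw, differed by 0.01 to 0.035 rad during the job. That was too small to change any result.

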